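# Tip the long battery pack out of its charging dock

## Robot

A 6-joint arm with a two-finger parallel gripper is mounted at the origin on the work surface. World frame = base frame: x ahead of the robot, y to its left, z up, the work surface at z = 0. Lengths are in m, angles in rad, forces in N, time in s.
With the tool pointing down it reaches from about 0.35 to 0.975 m from the base axis. Payload 4.9 kg.
Tool frame: the origin (TCP) lies at the very end of the fingers, on their centre line; the grasp point (between the pads) lies 19 mm behind it; x points along the fingers, y is the direction in which the jaws open and shut, and the axes are right-handed (so a half turn about x gives the same grasp; the last joint's range is limited). The gripper opens to 85 mm and grips with 20 to 120 N. Pads are 22 mm wide; open, the fingers measure 114 mm over their backs; the gripper's body (76 mm by 85 mm) begins 54 mm behind the grasp point. The pads swing forward as they close: fully open they stand 13 mm farther back than shut.
Start: joints at [-1.421, 0.053, 1.613, -0, 1.476, -0.119], TCP at [0.166, -0.603, 0.231] pointing down, gripper open.
Joint ranges: [-3.01, 3.01], [-1.01, 2.22], [0.06, 2.58], [-1.02, 4.17], [0.09, 2.62], [-3.14, 3.14]. Speed limits (rad/s): [2.57, 2.57, 3.14, 3.14, 3.14, 3.14].

## Interface

Orientations are given as a unit quaternion [w, x, y, z].
In Python, from plant import manip gives the robot as it stands.
- The arm moves only by the tool play_rows, never from a script. Its argument "plan" is a list of rows, each a list of 5 numbers: the shift along the tool's x, y, z in mm, then the turn about the tool's x in rad, then the closure, from -1 (fully open) to 1 (shut). A call has 1 to 8 rows; each row is the pose to reach, as a shift and turn from the pose commanded when the call began, along the tool's axes at that moment; what a row does not reach only later rows make up. A row lasts 1/8 s, in which the tool goes at most 62.5 mm and 10.7 degrees, less where a joint would pass 70% of its speed; a pose out of reach is approached as far as the arm can. A call with a gripper value outside its range is refused whole. The fingers move at their own pace and stop on an object; the grip force is fixed at half the most. Time passes only in rows, so rows that repeat a pose let the fingers close. It gives the time, the measured TCP pose, the force and the opening at its end, in the units of the state.
- manip.state(): the state, without advancing time (a new reading comes with each control period).
- manip.grab_frame(name): name is "scene" or "top"; returns a dict with "img" (480x640x3 uint8, red, green, blue), "range_z" (480x640 float32, m along the optical axis (not along the pixel's ray), 0 where there is no reading), "fx", "fy", "cx", "cy" (pixels), "origin" and "rotation" of the camera in the world. Camera axes: x right, y up, looking along -z (the intrinsics and any distortion apply to the point x, -y, -z); pixel columns grow to the right and rows downward; lengths in m; the calibration is good to about 2 mm. A picture is of the moment at which its call begins.
- manip.job_done(): hands the job in, once; it reports no verdict.
The state is a dict: "time": time; "joint_pos": joint angles; "joint_vel": joint speeds; "joint_efforts": joint torques, N m; "tool_pos": TCP position; "tool_rot": TCP orientation; "contact_force": force on the tool from outside, world axes, zero at the start; "ft_torque": the same for the moment, N m; "gripper_width": opening from 0.0 (shut) to 1.0 (fully open).
Only numpy, scipy, OpenCV 4.12 (cv2) and the standard library are available. Lean on these libraries where they do the work, as an engineer would, in place of code of your own. Each camera call takes 0.05 s, during which the arm holds its last target. There are 200 camera calls.

## Task

Two scanner battery packs sit flush in their charging docks on the bench. Take the long one: press down its ridged end, at the open side of the dock, until its other end tips up out of the dock and stays up, then grasp that raised end, lift the pack out and lay it flat in the open brown tray, without dropping it. Leave the short pack seated in its dock.

Things in the scene. Friction and masses are not known exactly. Their poses are not given: they have to be found in the camera images.
- long_pack: The pack to take: black flat block 90 (its x) x 50 (y) x 16 mm (z), 110 to 220 g, pale blank label and, at its +x end, four thin ridges on top. Origin: centre of its underside, 34 mm above the table; z up. Top flush with the dock, 2 mm gaps. Pressed 5 to 20 mm from its +x end (2 to 4 N), it tips 0.45 rad on a see-saw bed to a stop and stays; its -x end then stands 20 mm above the dock.
- long_dock: Fixed grey dock of the long pack, 118 (x) x 90 (y) x 50 mm high, x as the pack's. Origin: on the table, under the middle of the level pack. Pocket 54 mm wide between 18 mm side walls, -x end walled, +x end open, so fingers can follow the sinking end 20 mm down. Grip the raised end across its 50 mm width, 12 mm in from its -x end, fingertips just above the dock's top; it lifts straight out.
- short_pack: The pack to leave alone: same make, 58 (x) x 50 (y) x 16 mm, flush in its own shorter dock (86 x 90 x 50 mm) of the same kind, ridges and open dock side at its +x end. Origin: centre of its underside, 34 mm above the table.
- tray: Empty open brown tray, fixed, 160 (x) x 140 (y) x 30 mm high outside, walls and floor 4 mm thick. Origin: centre of its underside, on the table; z up.
There are look-alikes about, which are no part of the job. Leave any blue or red look-alike of the long_pack alone. Leave any black or turquoise look-alike of the tray alone.

How it is judged:
On the way, in this order (a step that is already met when the one before it is completed fails the run):
1. the long pack is tipped up by at least 0.3 rad, its pressed end still in the dock (angle between long_pack's own z axis and vertical above 0.3 rad and horizontal distance between long_pack and long_dock below 0.02 m and height (world z) of long_pack below 0.045 m), for 0.2 s.
2. the long pack is lifted clear of its dock (height (world z) of long_pack above 0.07 m), for 0.1 s.
At the end, for the whole second after the job is handed in: The long pack lies flat (within 10 degrees) and still on the tray's floor, inside its walls; the short pack is still seated level in its dock (within 10 mm and 6 degrees) (x of long_pack in the frame of tray between -0.06 and 0.06 m and y of long_pack in the frame of tray between -0.06 and 0.06 m and z of long_pack in the frame of tray below 0.026 m and angle between the z axis of long_pack and the z axis of tray, either way round below 0.17 rad and linear speed of long_pack below 0.02 m/s and distance of short_pack from where it was at the start of the episode below 0.01 m and angle between short_pack's own z axis and vertical below 0.1 rad); the robot touches nothing.
It fails at once if the long pack is dropped (meets the tray faster than 0.8 m/s, a fall of over 30 mm) (horizontal distance between long_pack and tray below 0.1 m and height (world z) of long_pack below 0.04 m and linear speed of long_pack above 0.8 m/s).
It fails at once if the short pack is tipped up or moved (angle between short_pack's own z axis and vertical above 0.2 rad or distance of short_pack from where it was at the start of the episode above 0.02 m).
It also fails if it takes over 58 s, if anything falls off the work surface, if the arm or the gripper's body presses on something with over 40 N, if the wrist force passes 120 N, or if a joint passes its speed limit or range.

## Working session

There is one attempt and no reset: what is moved stays moved. The work goes in short steps, Python scripts to look and compute and a tool call to move; the robot and the scene stay as the last step left them, time stands still between calls to the robot, and variables do not carry over. Pictures are saved under pics/ and viewed, about 8 in all and at most 12, crops included, and the job is handed in when it is done.

Besides the shell and the picture viewer there is one more tool, called after "Emit:" in YAML: its name, and indented under it one key for each argument. play_rows: Moves the arm, as the interface text tells. Its arguments: {"type":"object","properties":{"plan":{"type":"array"}},"required":["plan"]}

```bash
mkdir -p pics; ls
cat > h.py <<'E'
import numpy as np,cv2
from plant import manip
def grab(n,save=None):
    f=manip.grab_frame(n)
    if save: cv2.imwrite('pics/'+save,f['img'][:,:,::-1])
    return f
def cloud(f):
    v,u=np.mgrid[0:480,0:640]; z=f['range_z']
    p=np.stack([(u-f['cx'])/f['fx']*z,-(v-f['cy'])/f['fy']*z,-z],-1)
    return p@np.array(f['rotation']).T+np.array(f['origin'])
E
python3 - <<'E'
from h import *
for n in('top','scene'):
    f=grab(n,n+'0.png'); print({k:v for k,v in f.items() if k not in('img','range_z')})
    np.savez('/tmp/'+n+'0.npz',img=f['img'],P=cloud(f))
print(manip.state())
E
```

```text
pics
{'fx': 460.9825483461546, 'fy': 460.9825483461546, 'cx': 321.99530341907143, 'cy': 238.79394939237753, 'origin': array([0.48199284, 0.01117408, 1.01803868]), 'rotation': array([ 0.71161225,  0.03276706, -0.0492828 , -0.70007538])}Traceback (most recent call last):
  File "<stdin>", line 4, in <module>
  File "h.py", line 10, in cloud
    return p@np.array(f['rotation']).T+np.array(f['origin'])
           ~^~~~~~~~~~~~~~~~~~~~~~~~~~
ValueError: matmul: Input operand 1 has a mismatch in its core dimension 0, with gufunc signature (n?,k),(k,m?)->(n?,m?) (size 4 is different from 3)
```

View pics/top0.png

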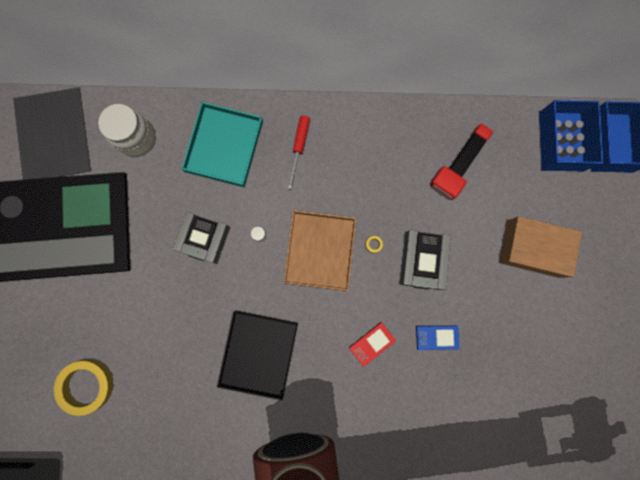

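```bash
cat > h.py <<'E'
import numpy as np,cv2
from scipy.spatial.transform import Rotation as R
from plant import manip
def rot(q): return R.from_quat(np.roll(q,-1)).as_matrix()
def grab(n,save=None):
    f=manip.grab_frame(n)
    if save: cv2.imwrite('pics/'+save,f['img'][:,:,::-1])
    return f
def ray(f,uv,h):
    uv=np.atleast_2d(uv).astype(float)
    d=np.c_[(uv[:,0]-f['cx'])/f['fx'],-(uv[:,1]-f['cy'])/f['fy'],-np.ones(len(uv))]@rot(f['rotation']).T
    o=np.array(f['origin']); return o+d*((h-o[2])/d[:,2])[:,None]
def cloud(f):
    v,u=np.mgrid[0:480,0:640]; z=f['range_z']
    p=np.stack([(u-f['cx'])/f['fx']*z,-(v-f['cy'])/f['fy']*z,-z],-1)
    return p@rot(f['rotation']).T+np.array(f['origin'])
E
python3 - <<'E'
from h import *
f=grab('top'); P=cloud(f); I=f['img']
cv2.imwrite('pics/crop.png',np.hstack([cv2.resize(I[y:y+80,x:x+80],(400,400),interpolation=cv2.INTER_CUBIC) for x,y in((386,220),(162,200))])[:,:,::-1])
s=grab('scene','scene0.png')
hsv=cv2.cvtColor(I,cv2.COLOR_RGB2HSV)
for n,(x0,y0,x1,y1) in dict(long=(395,220,460,300),short=(165,205,240,270),tray=(278,203,362,298)).items():
    Q=P[y0:y1,x0:x1]; im=I[y0:y1,x0:x1]
    m=(Q[...,2]>0.018)
    if n!='tray': m=Q[...,2]>0.042
    n_,l,st,_=cv2.connectedComponentsWithStats(m.astype(np.uint8)); k=1+st[1:,4].argmax()
    pts=Q[l==k]; r=cv2.minAreaRect(pts[:,:2].astype(np.float32))
    print(n,st[k,4],r,'z',np.percentile(pts[:,2],[5,50,95]))
    print(cv2.boxPoints(r))
    # label
    if n!='tray':
        lm=(im.min(-1)>170).astype(np.uint8); c=max(cv2.findContours(lm,0,2)[0],key=cv2.contourArea)
        r=cv2.minAreaRect((ray(f,c[:,0]+[x0,y0],.05)[:,:2]).astype(np.float32)); print('label',r)
print(Q[35:45,35:45,2].mean())
print(manip.state())
E
```

```text
long 2294 ((0.5526365041732788, -0.1360265016555786), (0.12914462387561798, 0.2999263405799866), 2.3409180641174316) z [0.04641643 0.05001167 0.05298694]
[[ 0.4819928   0.01117403]
 [ 0.49424335 -0.288502  ]
 [ 0.62328017 -0.28322703]
 [ 0.6110296   0.016449  ]]
label ((0.5499472618103027, -0.2333519160747528), (0.03148266673088074, 0.033738378435373306), 83.72896575927734)
short 1680 ((0.5638846158981323, 0.14604054391384125), (0.3061490058898926, 0.08546431362628937), 72.76493835449219) z [0.0462496  0.04991505 0.05300683]
[[ 0.4777164   0.01250073]
 [ 0.55934316 -0.0128217 ]
 [ 0.65005285  0.27958035]
 [ 0.5684261   0.3049028 ]]
label ((0.5942971110343933, 0.24904821813106537), (0.0315738245844841, 0.020554905757308006), 72.5268783569336)
tray 606 ((0.5675774812698364, -0.005337439477443695), (0.13994552195072174, 0.17368723452091217), 83.98544311523438) z [0.02148953 0.0296922  0.03320702]
[[ 0.47388008 -0.06582545]
 [ 0.6466112  -0.08402459]
 [ 0.6612749   0.05515057]
 [ 0.48854375  0.07334971]]
0.00422240233893792
{'time': 0.15, 'joint_pos': array([-1.42099328e+00,  5.32183480e-02,  1.61399963e+00,  1.20258583e-05,
        1.47602346e+00, -1.18995040e-01]), 'joint_vel': array([-0.00161038, -0.00212197, -0.00312114,  0.00142954,  0.00159788,
        0.0009822 ]), 'joint_efforts': array([ 1.24948408e-03, -3.94244206e+01, -3.70721090e+01, -9.76725823e-05,
        4.67390069e-03, -2.24301367e-06]), 'tool_pos': array([ 0.16591433, -0.60205564,  0.23032474]), 'tool_rot': array([-0.09416526, -0.70072519, -0.09533113,  0.70073468]), 'contact_force': array([-0.38228433,  0.22944447, -1.0390696 ]), 'ft_torque': array([-0.00690042,  0.02497874,  0.0056723 ]), 'gripper_width': 1.00027810054083}
```

View pics/crop.png

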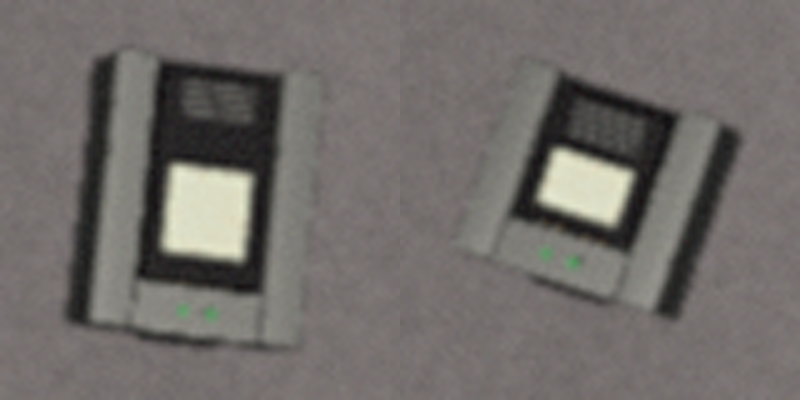

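View pics/scene0.png

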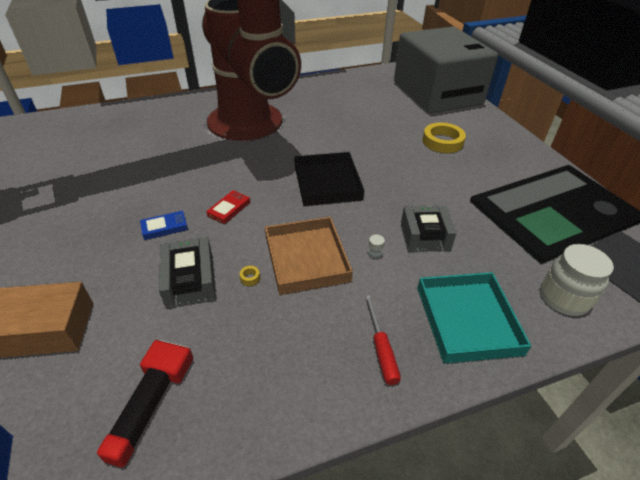

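Run:
```python
from h import *
f=grab('top'); P=cloud(f); I=f['img']; ok=f['range_z']>0
for n,(x0,y0,x1,y1) in dict(long=(395,220,460,300),short=(165,205,240,270)).items():
    Q=P[y0:y1,x0:x1]; im=I[y0:y1,x0:x1]
    m=(Q[...,2]>0.042)&ok[y0:y1,x0:x1]
    n_,l,st,_=cv2.connectedComponentsWithStats(m.astype(np.uint8)); k=1+st[1:,4].argmax()
    dock=(l==k)
    ctr=max(cv2.findContours(dock.astype(np.uint8),0,2)[0],key=cv2.contourArea)
    r=cv2.minAreaRect(ray(f,ctr[:,0]+[x0,y0],.05)[:,:2].astype(np.float32));print(n,'dock',r)
    d=((im.max(-1)<75)&dock).astype(np.uint8)
    d=cv2.morphologyEx(d,cv2.MORPH_OPEN,np.ones((3,3)))
    n_,l,st,ce=cv2.connectedComponentsWithStats(d); k=1+st[1:,4].argmax()
    c=max(cv2.findContours((l==k).astype(np.uint8),0,2)[0],key=cv2.contourArea)
    r=cv2.minAreaRect(ray(f,c[:,0]+[x0,y0],.05)[:,:2].astype(np.float32));print('dark',r,cv2.boxPoints(r).tolist())
def crop2w(x,y): return ray(f,[[x/5-.4+386,y/5-.4+220]],.05)[0,:2]
for p in((160,65),(282,75),(262,293),(138,280)): print(crop2w(*p))
```

```text
long dock ((0.5563330054283142, -0.23176240921020508), (0.09099788218736649, 0.11809618026018143), 83.5907974243164)
dark ((0.564913272857666, -0.23464557528495789), (0.053378742188215256, 0.09209093451499939), 83.50975799560547) [[0.5161460638046265, -0.2559591829776764], [0.6076468229293823, -0.2663685977458954], [0.6136804819107056, -0.21333196759223938], [0.5221797227859497, -0.20292255282402039]]
short dock ((0.5954914093017578, 0.24822968244552612), (0.09159976989030838, 0.08529128134250641), 72.99020385742188)
dark ((0.6031221747398376, 0.24587282538414001), (0.05349529907107353, 0.057824231684207916), 72.48799896240234) [[0.5675014853477478, 0.22906462848186493], [0.6226457953453064, 0.21166500449180603], [0.6387428641319275, 0.2626810073852539], [0.5835985541343689, 0.280080646276474]]
[ 0.61198604 -0.21399339]
[ 0.60863357 -0.2662121 ]
[ 0.51586812 -0.25630679]
[ 0.52050269 -0.20384332]
```

```bash
cat >> h.py <<'E'
def plan(tgt,yaw):
    "shift in tool axes (mm) and turn about tool x for TCP target with jaw axis at world angle yaw+90deg"
    s=manip.state(); M=rot(s['tool_rot']); d=M.T@(np.array(tgt)-s['tool_pos'])*1000
    y=M[:,1]; cur=np.arctan2(y[1],y[0]); dy=(yaw+np.pi/2-cur+np.pi/2)%np.pi-np.pi/2
    print('R',M.round(3).tolist(),'pos',s['tool_pos'].round(4),'t',s['time'],'F',s['contact_force'].round(1),'w',s['gripper_width'])
    print('shift',d.round(1),'turn',(dy*np.sign(M[2,0])).round(4),'q6',s['joint_pos'][5].round(2))
E
python3 - <<'E'
from h import *
f=grab('top'); I=f['img']; h=cv2.cvtColor(I,cv2.COLOR_RGB2HSV)
b=cv2.inRange(h,(5,70,40),(25,255,255)); b[:,:270]=0;b[:,365:]=0;b[:200]=0;b[300:]=0
c=max(cv2.findContours(b,0,2)[0],key=cv2.contourArea)
r=cv2.minAreaRect(ray(f,c[:,0],.03)[:,:2].astype(np.float32)); print(r,cv2.boxPoints(r).tolist())
plan([.599,-.238,.12],-.113)
E
```

```text
((0.5735471844673157, -0.00696815550327301), (0.1405002623796463, 0.1608777791261673), 83.9749526977539) [[0.4861789345741272, -0.06838710606098175], [0.646168053150177, -0.08527335524559021], [0.6609154343605042, 0.05445079505443573], [0.5009263157844543, 0.07133704423904419]]
R [[-0.0, 0.266, -0.964], [0.001, -0.964, -0.266], [-1.0, -0.001, -0.0]] pos [ 0.1659 -0.6022  0.2307] t 0.25 F [-0.  -0.2  1. ] w 0.9974491612605758
shift [ 111.  -236.  -514.2] turn 0.3818 q6 -0.12
```

Emit:
play_rows:
  plan:
    - [10,-26,-57,0.05,1]
    - [20,-52,-114,0.1,1]
    - [30,-78,-171,0.15,1]
    - [40,-104,-228,0.2,1]
    - [50,-130,-285,0.25,1]
    - [60,-156,-342,0.3,1]
    - [70,-182,-399,0.35,1]
    - [80,-208,-456,0.382,1]

```text
time: 1.25
tool_pos: [0.546, -0.2842, 0.1523]
tool_rot: [-0.04, 0.706, -0.041, -0.706]
contact_force: [1.1, -0.2, -0.1]
gripper_width: -0.002
```

```bash
python3 -c "
from h import *
plan([.599,-.238,.075],-.113)"
```

```text
R [[0.0, -0.114, -0.993], [-0.0, -0.993, 0.114], [-1.0, 0.0, -0.0]] pos [ 0.546  -0.2842  0.1523] t 1.25 F [ 1.1 -0.2 -0.1] w -0.001547164297413724
shift [ 77.3 -52.  -47.3] turn -0.0013 q6 1.08
```

Emit:
play_rows:
  plan:
    - [20,-26,-24,0,1]
    - [40,-52,-47,0,1]
    - [60,-52,-47,0,1]
    - [77,-52,-47,0,1]
    - [77,-52,-47,0,1]

```text
time: 1.88
tool_pos: [0.5952, -0.2395, 0.0732]
tool_rot: [0.041, -0.705, 0.04, 0.707]
contact_force: [-0.1, 0.5, 0.7]
gripper_width: 0.001
```

Run:
```python
from h import *
f=grab('top'); I=f['img']; s=grab('scene')['img']
cv2.imwrite('pics/c2.png',np.hstack([cv2.resize(I[200:300,380:480],(400,400),interpolation=cv2.INTER_CUBIC),cv2.resize(s[210:310,140:240],(400,400),interpolation=cv2.INTER_CUBIC)])[:,:,::-1])
plan([.599,-.238,.03],-.113)
```

```text
R [[0.0, -0.114, -0.993], [-0.0, -0.993, 0.114], [-1.0, 0.0, -0.0]] pos [ 0.5968 -0.2403  0.0758] t 1.975 F [-0.1 -0.9  0.1] w 0.0017801598658914086
shift [45.8 -2.5 -1.9] turn -0.0016 q6 1.19
```

View pics/c2.png

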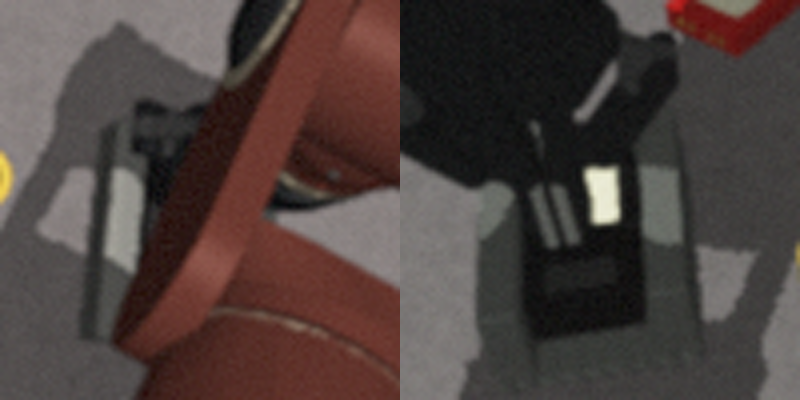

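Emit:
play_rows:
  plan:
    - [10,0,-5,0,1]
    - [17,0,-5,0,1]
    - [21,0,-5,0,1]
    - [24,0,-5,0,1]
    - [27,0,-5,0,1]
    - [29,0,-5,0,1]
    - [31,0,-5,0,1]
    - [31,0,-5,0,1]

```text
time: 2.98
tool_pos: [0.6034, -0.2404, 0.0455]
tool_rot: [-0.04, 0.707, -0.04, -0.705]
contact_force: [3.8, 0.2, 4.4]
gripper_width: 0.0
```

Emit:
play_rows:
  plan:
    - [2,0,0,0,1]
    - [4,0,0,0,1]
    - [4,0,0,0,1]

```text
time: 3.35
tool_pos: [0.6036, -0.2405, 0.0415]
tool_rot: [-0.04, 0.707, -0.04, -0.705]
contact_force: [5.2, 0.1, 4.6]
gripper_width: -0.002
```

Emit:
play_rows:
  plan:
    - [2,0,0,0,1]
    - [4,0,0,0,1]
    - [4,0,0,0,1]

```text
time: 3.72
tool_pos: [0.6046, -0.2407, 0.039]
tool_rot: [-0.039, 0.708, -0.041, -0.704]
contact_force: [5.3, 1.2, 8.9]
gripper_width: 0.001
```

```bash
cat >> h.py <<'E'
def label(): # normal of the pack top from the scene camera's depth at the label
    f=grab('scene'); P=cloud(f); I=f['img']
    m=(I.min(-1)>150)&(f['range_z']>0); w=(abs(P[...,0]-.56)<.06)&(abs(P[...,1]+.235)<.025)&(P[...,2]>.03)&(P[...,2]<.09)
    Q=P[m&w]; c=Q.mean(0); n=np.linalg.svd(Q-c)[2][2]; n*=np.sign(n[2])
    print(len(Q),'c',c.round(4),'n',n.round(3),'tilt',np.arccos(n[2]).round(3)); return f
E
python3 - <<'E'
from h import *
f=label(); s=f['img']
cv2.imwrite('pics/c3.png',cv2.resize(s[210:310,140:240],(600,600),interpolation=cv2.INTER_CUBIC)[:,:,::-1])
E
```

```text
10 c [ 0.5565 -0.2206  0.0594] n [-0.294 -0.401  0.867] tilt 0.521
```

View pics/c3.png

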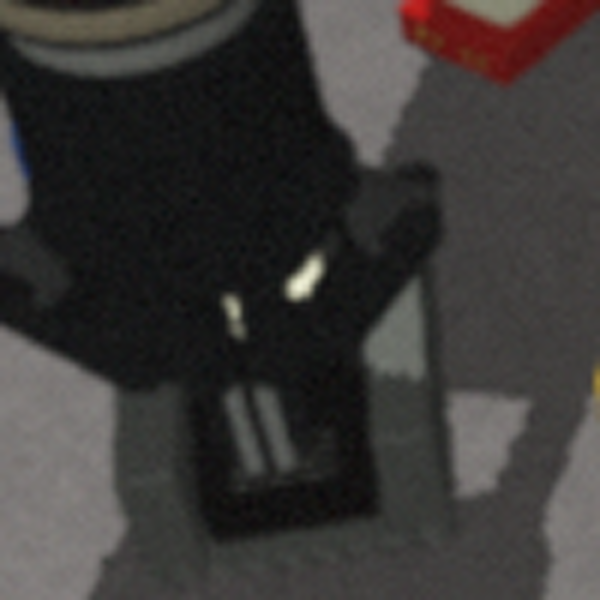

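Emit:
play_rows:
  plan:
    - [1,0,0,0,1]
    - [2,0,0,0,1]
    - [3,0,0,0,1]
    - [3,0,0,0,1]

```text
time: 4.28
tool_pos: [0.6048, -0.2408, 0.0385]
tool_rot: [-0.039, 0.708, -0.041, -0.704]
contact_force: [-0.1, 3.2, 19.4]
gripper_width: 0.002
```

Emit:
play_rows:
  plan:
    - [-30,0,0,0,1]
    - [-80,0,0,0,0]
    - [-110,0,30,0,-1]
    - [-110,-30,90,0,-1]
    - [-110,-60,140,0,-1]
    - [-110,-60,140,0,-1]

```text
time: 5.03
tool_pos: [0.4636, -0.161, 0.1389]
tool_rot: [0.041, -0.703, 0.038, 0.709]
contact_force: [0.3, 0.0, -0.6]
gripper_width: 1.001
```

Run:
```python
from h import *
f=label(); s=f['img']; t=grab('top')['img']
cv2.imwrite('pics/c4.png',np.hstack([cv2.resize(x,(400,400),interpolation=cv2.INTER_CUBIC) for x in(t[200:300,380:480],s[210:310,140:240])])[:,:,::-1])
plan([.53,-.231,.12],-.113)
```

```text
358 c [ 0.5617 -0.2337  0.0565] n [ 0.413 -0.047  0.91 ] tilt 0.428
R [[-0.002, -0.113, -0.994], [0.0, -0.994, 0.113], [-1.0, -0.0, 0.002]] pos [ 0.4685 -0.164   0.1423] t 5.125 F [ 0.5 -0.1  0.1] w 1.0018442849650202
shift [ 22.1  59.6 -68.8] turn -0.0 q6 1.2
```

View pics/c4.png

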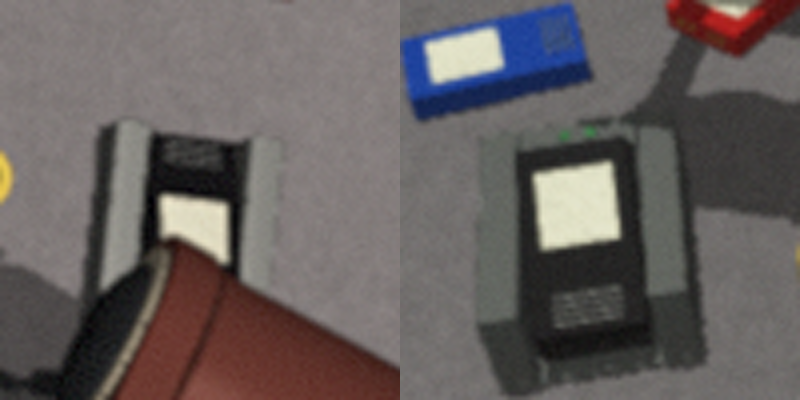

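Emit:
play_rows:
  plan:
    - [0,30,-40,0,-1]
    - [0,61,-80,0,-1]
    - [20,61,-81,0,-1]
    - [45,61,-81,0,-1]
    - [60,61,-81,0,-1]
    - [60,61,-81,0,-1]

```text
time: 5.88
tool_pos: [0.5423, -0.2335, 0.0814]
tool_rot: [0.041, -0.705, 0.039, 0.707]
contact_force: [-0.2, 0.0, 0.2]
gripper_width: 0.996
```

Run:
```python
from h import *
s=grab('scene')['img']
cv2.imwrite('pics/c5.png',cv2.resize(s[190:310,120:260],(700,600),interpolation=cv2.INTER_CUBIC)[:,:,::-1])
plan([.542,-.232,.052],-.113)
```

```text
R [[-0.001, -0.113, -0.994], [0.001, -0.994, 0.113], [-1.0, -0.0, 0.001]] pos [ 0.5432 -0.234   0.0829] t 5.925 F [ 0.2  0.1 -0.3] w 0.9984447346398624
shift [30.9 -1.9  1.3] turn -0.0001 q6 1.15
```

View pics/c5.png

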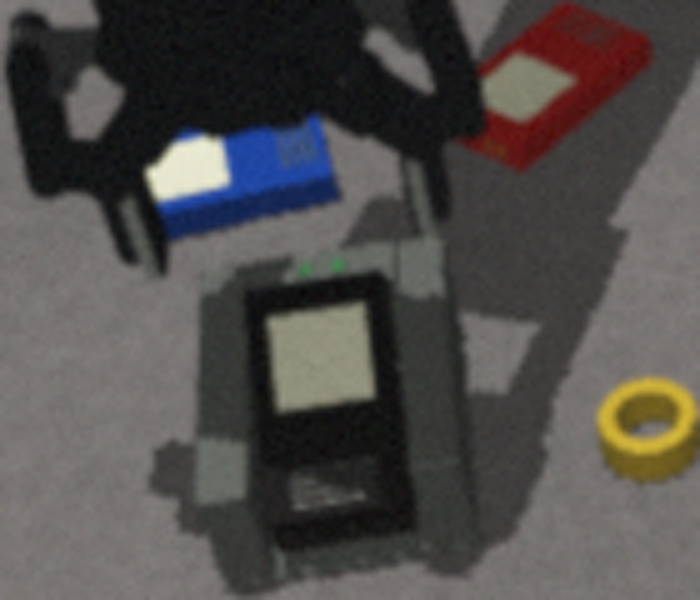

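Emit:
play_rows:
  plan:
    - [10,-1,1,0,-1]
    - [20,-1,1,0,-1]
    - [27,-1,1,0,-1]
    - [30,-1,1,0,-1]
    - [30,-1,1,0,-1]

```text
time: 6.55
tool_pos: [0.5425, -0.233, 0.0532]
tool_rot: [0.04, -0.706, 0.04, 0.706]
contact_force: [-0.1, -0.6, 0.8]
gripper_width: 1.002
```

Run:
```python
from h import *
s=grab('scene')['img']
cv2.imwrite('pics/c6.png',cv2.resize(s[190:310,120:260],(700,600),interpolation=cv2.INTER_CUBIC)[:,:,::-1])
plan([.542,-.232,.052],-.113)
```

```text
R [[0.0, -0.113, -0.994], [-0.0, -0.994, 0.113], [-1.0, 0.0, -0.0]] pos [ 0.5426 -0.2332  0.0535] t 6.6 F [-0.4 -0.2 -0.3] w 0.99560712291448
shift [ 1.5 -1.1  0.8] turn -0.0002 q6 1.15
```

View pics/c6.png

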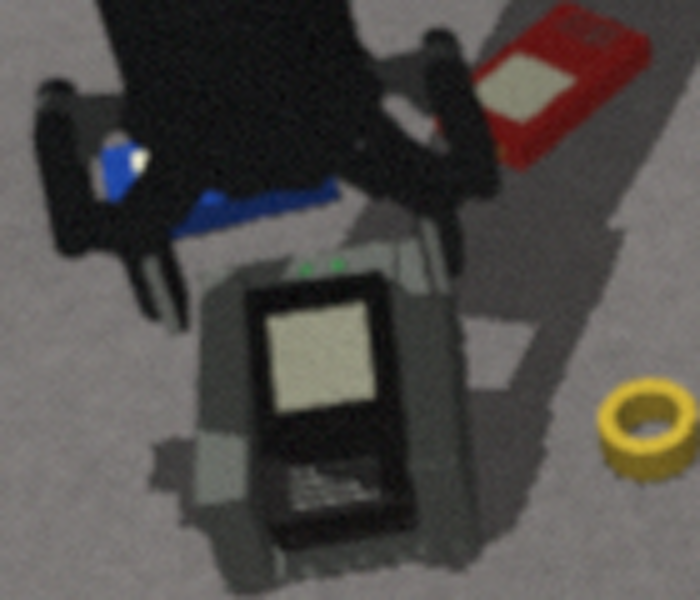

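Emit:
play_rows:
  plan:
    - [1,-2.5,0,0,-1]
    - [1,-2.5,0,0,-0.2]
    - [1,-2.5,0,0,0]
    - [1,-2.5,0,0,0.3]
    - [1,-2.5,0,0,1]
    - [1,-2.5,0,0,1]
    - [1,-2.5,0,0,1]

```text
time: 7.48
tool_pos: [0.5432, -0.2308, 0.0529]
tool_rot: [-0.04, 0.706, -0.04, -0.706]
contact_force: [-0.2, 0.4, 3.3]
gripper_width: 0.561
```

Emit:
play_rows:
  plan:
    - [0,0,0,0,1]
    - [-4,0,0,0,1]
    - [-9,0,0,0,1]
    - [-15,0,0,0,1]
    - [-22,0,0,0,1]
    - [-30,0,0,0,1]
    - [-30,0,0,0,1]

```text
time: 8.35
tool_pos: [0.5436, -0.231, 0.0838]
tool_rot: [-0.04, 0.707, -0.04, -0.705]
contact_force: [0.5, -0.4, -1.5]
gripper_width: 0.564
```

Run:
```python
from h import *
f=label();s=f['img']
cv2.imwrite('pics/c7.png',cv2.resize(s[190:310,120:260],(700,600),interpolation=cv2.INTER_CUBIC)[:,:,::-1])
plan([.542,-.232,.15],-.113)
```

```text
0 c [nan nan nan] n [0. 0. 1.] tilt 0.0
R [[0.001, -0.113, -0.994], [-0.001, -0.994, 0.113], [-1.0, 0.001, -0.001]] pos [ 0.5432 -0.2309  0.0832] t 8.4 F [-0.6  0.1 -2. ] w 0.5645889898039103
shift [-66.8   1.3   1. ] turn -0.0002 q6 1.16h.py:26: RuntimeWarning: Mean of empty slice.
  Q=P[m&w]; c=Q.mean(0); n=np.linalg.svd(Q-c)[2][2]; n*=np.sign(n[2])
  ret = um.true_divide(
```

View pics/c7.png

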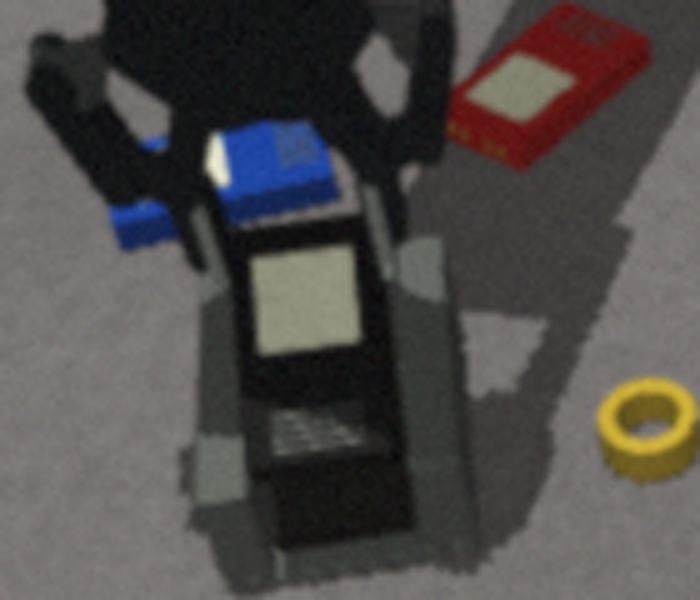

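Emit:
play_rows:
  plan:
    - [-8,0,0,0,1]
    - [-18,0,0,0,1]
    - [-30,0,0,0,1]
    - [-42,0,0,0,1]
    - [-54,0,0,0,1]
    - [-62,0,0,0,1]
    - [-67,0,0,0,1]
    - [-67,0,0,0,1]

```text
time: 9.4
tool_pos: [0.543, -0.2307, 0.1498]
tool_rot: [-0.04, 0.706, -0.04, -0.706]
contact_force: [-0.5, 0.7, -2.0]
gripper_width: 0.563
```

Emit:
play_rows:
  plan:
    - [0,-10,1,0,1]
    - [0,-28,4,0,1]
    - [0,-50,6,0,1]
    - [0,-75,10,0,1]
    - [0,-100,13,0,1]
    - [0,-125,16,0,1]
    - [0,-150,19,0,1]
    - [0,-170,22,0,1]

```text
time: 10.4
tool_pos: [0.5398, -0.057, 0.1494]
tool_rot: [0.04, -0.706, 0.039, 0.706]
contact_force: [-0.4, 0.2, -2.5]
gripper_width: 0.563
```

Emit:
play_rows:
  plan:
    - [0,-20,2,0,1]
    - [0,-36,4,0,1]
    - [0,-48,6,0,1]
    - [0,-56,7,0,1]
    - [0,-56,7,0,1]
    - [0,-56,7,0,1]

```text
time: 11.15
tool_pos: [0.5396, -0.0032, 0.1495]
tool_rot: [-0.04, 0.706, -0.04, -0.706]
contact_force: [-0.2, -0.1, -1.9]
gripper_width: 0.568
```

Run:
```python
from h import *
f=grab('scene');s=f['img']
P=cloud(f);m=(s.min(-1)>150)&(f['range_z']>0)&(abs(P[...,0]-.56)<.07)&(abs(P[...,1])<.04)&(P[...,2]>.06)
Q=P[m];c=Q.mean(0);n=np.linalg.svd(Q-c)[2][2];print(len(Q),c,n)
cv2.imwrite('pics/c8.png',cv2.resize(s[150:300,220:395],(700,600),interpolation=cv2.INTER_CUBIC)[:,:,::-1])
plan([.5405,-.0035,.05],-.105)
```

```text
0 [nan nan nan] [0. 0. 1.]
R [[0.0, -0.114, -0.994], [-0.0, -0.994, 0.114], [-1.0, 0.0, -0.0]] pos [ 0.5396 -0.0033  0.1495] t 11.2 F [ 0.3 -0.1 -3.2] w 0.5662818249326418
shift [99.5  0.1 -0.9] turn -0.0088 q6 1.54<stdin>:4: RuntimeWarning: Mean of empty slice.
  ret = um.true_divide(
```

View pics/c8.png

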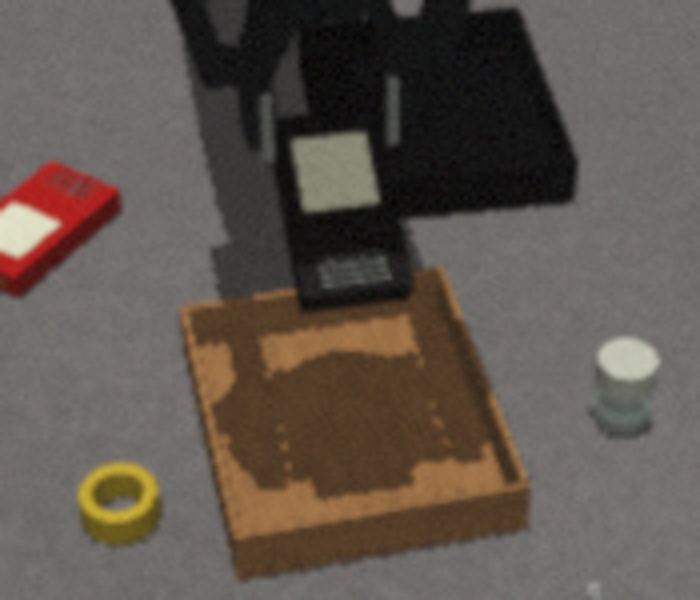

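Emit:
play_rows:
  plan:
    - [15,0,-1,0,1]
    - [35,0,-1,0,1]
    - [55,0,-1,0,1]
    - [72,0,-1,0,1]
    - [86,0,-1,0,1]
    - [95,0,-1,0,1]
    - [99,0,-1,0,1]
    - [99,0,-1,0,1]

```text
time: 12.2
tool_pos: [0.5407, -0.0029, 0.0506]
tool_rot: [-0.04, 0.706, -0.04, -0.706]
contact_force: [0.2, -0.3, -1.9]
gripper_width: 0.563
```

Emit:
play_rows:
  plan:
    - [3,0,0,0,1]
    - [6,0,0,0,1]
    - [9,0,0,0,1]
    - [12,0,0,0,1]
    - [14,0,0,0,1]
    - [16,0,0,0,1]
    - [16,0,0,0,1]

```text
time: 13.08
tool_pos: [0.5416, -0.0032, 0.0363]
tool_rot: [-0.04, 0.707, -0.04, -0.705]
contact_force: [-5.8, 0.4, 8.2]
gripper_width: 0.564
```

Emit:
play_rows:
  plan:
    - [2,0,0,0,1]
    - [4,0,0,0,1]
    - [6,0,0,0,1]
    - [8,0,0,0,1]
    - [10,0,0,0,1]
    - [10,0,0,0,1]

```text
time: 13.82
tool_pos: [0.5414, -0.003, 0.0259]
tool_rot: [-0.04, 0.706, -0.04, -0.705]
contact_force: [-4.8, -0.4, 7.0]
gripper_width: 0.564
```

Emit:
play_rows:
  plan:
    - [2,0,0,0,1]
    - [4,0,0,0,1]
    - [6,0,0,0,1]
    - [8,0,0,0,1]
    - [8,0,0,0,1]

```text
time: 14.45
tool_pos: [0.5414, -0.0031, 0.0178]
tool_rot: [-0.04, 0.707, -0.04, -0.705]
contact_force: [-4.1, 0.3, 5.5]
gripper_width: 0.568
```

Emit:
play_rows:
  plan:
    - [2,0,0,0,1]
    - [4,0,0,0,1]
    - [6,0,0,0,1]
    - [6,0,0,0,1]

```text
time: 14.95
tool_pos: [0.5414, -0.003, 0.0117]
tool_rot: [-0.04, 0.707, -0.04, -0.705]
contact_force: [-3.6, 0.5, 5.7]
gripper_width: 0.563
```

Emit:
play_rows:
  plan:
    - [1,0,0,0,1]
    - [2,0,0,0,1]
    - [3,0,0,0,1]
    - [3,0,0,0,1]

```text
time: 15.45
tool_pos: [0.5414, -0.003, 0.0086]
tool_rot: [-0.04, 0.706, -0.04, -0.705]
contact_force: [-3.5, 0.4, 5.2]
gripper_width: 0.559
```

Emit:
play_rows:
  plan:
    - [1,0,0,0,1]
    - [2,0,0,0,1]
    - [3,0,0,0,1]
    - [3,0,0,0,1]

```text
time: 15.95
tool_pos: [0.5416, -0.0031, 0.0067]
tool_rot: [-0.04, 0.706, -0.04, -0.706]
contact_force: [-6.6, 1.9, 11.7]
gripper_width: 0.563
```

Emit:
play_rows:
  plan:
    - [-1,0,0,0,-0.2]
    - [-1,0,0,0,-0.3]
    - [-1,0,0,0,-0.5]
    - [-1,0,0,0,-0.5]
    - [-15,0,0,0,-0.5]
    - [-40,0,0,0,-0.5]
    - [-90,0,0,0,-0.5]

```text
time: 16.82
tool_pos: [0.5389, -0.0027, 0.094]
tool_rot: [0.04, -0.704, 0.04, 0.708]
contact_force: [1.8, 0.0, 0.2]
gripper_width: 0.749
```

Emit:
play_rows:
  plan:
    - [-40,0,40,0,-0.5]
    - [-60,0,100,0,-0.5]
    - [-60,0,130,0,-0.5]
    - [-60,0,130,0,-0.5]

```text
time: 17.32
tool_pos: [0.4105, 0.012, 0.1555]
tool_rot: [-0.04, 0.707, -0.04, -0.705]
contact_force: [0.6, -0.5, -0.6]
gripper_width: 0.75
```

Run:
```python
from h import *
f=grab('scene');s=f['img'];P=cloud(f)
for nm,x,y in(('long',.56,0),('short',.594,.249)):
    m=(s.min(-1)>90)&(np.ptp(s,-1)<60)&(f['range_z']>0)&(abs(P[...,0]-x)<.07)&(abs(P[...,1]-y)<.06 if nm=='long' else np.hypot(P[...,0]-x,P[...,1]-y)<.015)&(P[...,2]>.012)&(P[...,2]<.08)
    if nm=='short': m&=s.min(-1)>130
    Q=P[m];c=Q.mean(0);n=np.linalg.svd(Q-c)[2][2];print(nm,len(Q),c,n)
t=grab('top')['img']
cv2.imwrite('pics/c9.png',np.hstack([cv2.resize(s[180:300,240:360],(400,400)),cv2.resize(t[190:310,160:380],(400,218)).repeat(1,0) if 0 else cv2.resize(t[190:310,260:380],(400,400))])[:,:,::-1])
plan([.5405,-.0035,.05],-.105)
```

```text
long 238 [ 0.56310148 -0.00521194  0.02004839] [ 0.01136413  0.00490924 -0.99992338]
short 96 [0.5944817  0.24820718 0.05015139] [ 0.00638068  0.00925227 -0.99993684]
R [[0.002, -0.113, -0.994], [-0.0, -0.994, 0.113], [-1.0, 0.0, -0.002]] pos [0.4119 0.0117 0.1554] t 17.425 F [-0.1 -0.3  0.1] w 0.7508272467514876
shift [ 105.6    0.5 -129.2] turn -0.0083 q6 1.53
```

View pics/c9.png

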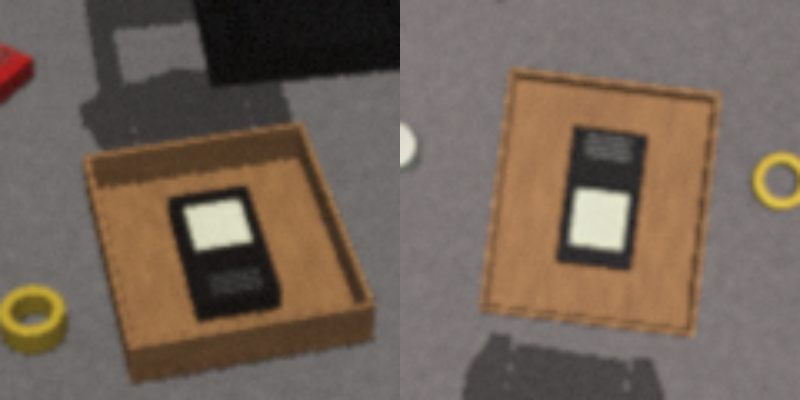

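The pack lies flat in the middle of the tray, with its top at 20 mm and its tilt about 0.01 rad. The short pack is level and has not moved.

```bash
python3 -c "
from plant import manip
print(manip.job_done())"
```

```text
the job is handed in; nothing more can be done
None
```

The long pack is out of its dock and lying flat in the brown tray, and I handed the job in at about 17.4 s of the 58 s allowed.

- **Tip-up:** I pressed the ridged end with the fingers shut until it hit the stop at 19 N. After I let go it stayed up, at a measured 0.43 rad.
- **Lift and lay down:** I gripped the raised end, lifted it clear and carried it to the tray. I lowered it until the low end touched the floor, then kept lowering so the pack turned flat in the grip. The highest force reading was 12 N, and I let go with the pack resting on the floor.
- **Last checks, just before hand-in:** The pack's top is 20 mm above the table with about 0.01 rad of tilt, and it sits near the tray's centre. The short pack is level, with its label within 1 mm of where it was at the start. The arm is clear of everything.

No final check failed or disagreed. In an earlier check, while the arm was still pressing, the arm hid most of the label. That tilt reading of 0.52 rad came from only 10 points, so I disregarded it. Two label checks during the lift and carry found no usable points, so there I went by the pictures, the gripper opening and the force readings.

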